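Unlock the gas manifold and take off its cap of unknown thread hand

TASK

Pull the orange lockout clip straight up off its rail on the blue manifold block, against its sprung catch, and stand it on its feet on the black rubber mat. Then unscrew the brass cap from the block's outlet: nothing shows whether the thread is right- or left-handed, so try loosening it both ways; once it has turned loose, lift it off. Finish while still holding the cap in the gripper, upright and still, about 8 cm above the outlet and straight over it, and leave everything else on the bench where it is.

Things in the scene. Friction and masses are not known exactly. Their poses are not given: they have to be found in the camera images.
- block: Blue steel manifold block, fixed on a base plate 130 x 250 x 6 mm. Origin on the bench, under the axis of the capped outlet; z up. The block is 90 mm along x, 240 mm along y (y = -130 to +110 mm); flat top 50 mm above the bench. At y = +75 mm the clip's rail; at y = -90 mm a round gauge 60 mm across, 32 mm above the top. Yaw varies within 0.35 rad.
- rail (a point): Top centre of the steel rail on the block (x 0, y +75 mm, 80 mm above the bench): 50 mm long along the block's x, 12 mm thick along y, 30 mm high. A sprung brass ball in its +y face catches a window in the clip. Pulled straight up, the clip resists with about 10 N over the first few mm, then comes free; it is clear of the rail after 27 mm.
- cap: Round knurled brass cap on the outlet, 44 mm across, 32 mm high, about 0.25 kg. Origin at the centre of its underside (51 mm above the bench while on), z up. Its x axis starts along the block's x. Its coarse thread does not make it rise while it turns; it has 2 mm of play up and down. Which way (seen from above) loosens it changes between episodes and cannot be seen.
- cap_grip (a point): On the cap's axis, 24 mm above its underside: mid-height of the round grip (the cap's upper 16 mm; take it from above, any yaw). The tightening way it meets a hard stop after some 6 to 12 degrees, where the fingers only slip. The loosening way it turns with little resistance; turned 60 to 100 degrees from its start it lifts straight off; at about 104 degrees it meets another stop.
- clip: Orange lockout clip, about 0.2 kg. Origin under its centre, between its feet; z up. Saddle 38 mm (x) by 23.5 mm (y) by 40 mm high, straddling the rail; a flat tongue 18 mm wide, 35 to 41 mm above the origin, reaches to y = -95 mm, 5 mm over the cap, barring it. At the start: 53 mm above the bench at the rail, with the block's yaw. It stands by itself on its feet on a flat surface.
- clip_grip (a point): Middle of the clip's upright grip fin on top of the saddle, 55 mm above the clip's origin. The fin is 12 mm thick along the clip's x, 34 mm long along y, and stands from 40 to 71 mm above the origin.
- mat: Black rubber mat lying fixed on the bench, 150 mm (x) by 200 mm (y), 4 mm thick, origin at the centre of its underside. The clip's feet go on it (the tongue may hang over its edge).
- outlet (a point): Centre of the top of the brass outlet stub, 67 mm above the bench, inside the cap. At the end the cap's underside is about 80 mm above it.
- jug: Bystander: green plastic jug, 90 mm across, 200 mm high; origin under its centre.
- spray: Bystander: orange bottle, 60 mm across, 170 mm high; origin under its centre.
- tin: Bystander: blue paint tin, 90 mm across, 110 mm high; origin under its centre.
- tape: Bystander: roll of yellow tape, 100 mm across, 30 mm high; origin under its centre.
- wrench: Bystander: steel wrench lying on the bench; origin under its middle.
- driver: Bystander: screwdriver with red handle lying on the bench; origin under its middle.
- brush: Bystander: brush lying on the bench; origin under its middle.

How it is judged:
On the way, in this order (a step that is already met when the one before it is completed fails the run):
1. the clip is lifted off its rail (z of clip in the frame of block above 0.085 m), for 0.1 s.
2. the clip stands on the mat, let go (x of clip in the frame of mat between -0.085 and 0.085 m and y of clip in the frame of mat between -0.11 and 0.11 m and z of clip in the frame of mat below 0.01 m and angle between clip's own z axis and vertical below 0.15 rad and contact force between the fingers and clip below 0.05 N and linear speed of clip below 0.03 m/s), for 0.2 s.
3. the cap is turned loose while still down on its stub (angle between the x axis of cap and the x axis of block, either way round above 0.75 rad and z of cap in the frame of block below 0.058 m and horizontal distance between cap and outlet below 0.006 m), for 0.1 s.
At the end, for the whole second after the job is handed in: Cap still gripped (over 2 N), upright (0.25 rad), still, its underside 50 to 140 mm above the outlet top and within 40 mm sideways, off the block; clip standing (0.15 rad), let go and at rest, origin over the mat (10 mm past its edge allowed); bystanders within 40 mm of their starts (all of step 2 and z of cap in the frame of outlet between 0.05 and 0.14 m and horizontal distance between cap and outlet below 0.04 m and angle between cap's own z axis and vertical below 0.25 rad and contact force between the fingers and cap above 2 N and linear speed of cap below 0.03 m/s and contact force between cap and block below 0.05 N and distance of each of jug, spray, tin, tape, wrench, driver, brush from where it was at the start of the episode below 0.04 m); the arm keeps its last pose, push and grip.
It fails at once if a bystander is knocked over or shoved more than 60 mm (distance of any of jug, spray, tin, tape, wrench, driver, brush from where it was at the start of the episode above 0.06 m).
It also fails if it takes over 51 s, if anything falls off the work surface, if the arm or the gripper's body presses on something with over 40 N, if the wrist force passes 120 N, or if a joint passes its speed limit or range.

ROBOT

A 7-joint arm with a two-finger parallel gripper is mounted at the origin on the work surface. World frame = base frame: x ahead of the robot, y to its left, z up, the work surface at z = 0. Lengths are in m, angles in rad, forces in N, time in s.
With the tool pointing down it reaches from about 0.35 to 0.9 m from the base axis. Payload 8.1 kg.
Tool frame: the origin (TCP) lies at the very end of the fingers, on their centre line; the grasp point (between the pads) lies 19 mm behind it; z points along the fingers, y is the line along which they close (so a half turn about z gives the same grasp; the last joint's range is limited). The gripper opens to 92 mm and grips with 3 to 60 N. Pads are 19 mm wide; open, the fingers measure 130 mm over their backs; the gripper's body (75 mm by 190 mm) begins 47 mm behind the grasp point.
Start: joints at [-1.27, 0.434, 0.025, 1.573, -0.012, 1.134, -0.075], TCP at [0.246, 0.575, 0.227] pointing down, gripper open.
Joint ranges: [-2.62, 2.62], [-0.44, 2.09], [-1.27, 1.32], [0.08, 2.57], [-1.32, 4.46], [0.12, 2], [-2.74, 2.74]. Speed limits (rad/s): [2.22, 2.22, 3.01, 3.01, 3.14, 3.14, 3.14].

INTERFACE

Orientations are given as a rotation vector (axis times angle).
In Python, from cell import arm gives the robot as it stands.
- The arm moves only by the tool jog_arm, never from a script. Its argument "rows" is a list of rows, each a list of 3 entries, a list of its own where there are three numbers: the shift along the world's x, y, z in cm, then the turn, a rotation vector about the world's x, y, z in degrees, then the opening, from 0 (shut) to 1 (fully open). A call has 1 to 8 rows; each row is the pose to reach, as a shift and turn from the pose commanded when the call began; what a row does not reach only later rows make up. A row lasts 1/8 s, in which the tool goes at most 62.5 mm and 10.7 degrees, less where a joint would pass 70% of its speed; a pose out of reach is approached as far as the arm can. A call with a gripper value outside its range is refused whole. The fingers move at their own pace and stop on an object; "newtons" is the grip in N (left out, the last holds). Time passes only in rows, so rows that repeat a pose let the fingers close. It gives the time, the measured TCP pose, the force, the opening and the grip force at its end, in the units of the state.
- arm.observe(): the state, without advancing time (a new reading comes with each control period).
- arm.get_image(name): name is "side" or "top"; returns a dict with "img" (384x512x3 uint8, red, green, blue), "depth" (384x512 float32, m along the optical axis (not along the pixel's ray), 0 where there is no reading), "fx", "fy", "cx", "cy" (pixels), "dist_coeffs" ([k1, k2, p1, p2, k3] as OpenCV has them; the pictures are not rectified), "rvec" (rotation vector, rad) and "tvec" (3), from world to camera coordinates, as OpenCV has them. Camera axes: x right, y down, z forward; pixel columns grow to the right and rows downward; lengths in m; the calibration is good to about 2 mm. A picture is of the moment at which its call begins.
- arm.sign_off(): hands the job in; it is judged then, once.
The state is a dict: "clock": time; "joints": joint angles; "dq": joint speeds; "joint_efforts": joint torques, N m; "position": TCP position; "ee_rot": TCP orientation; "force": force on the tool from outside, world axes, zero at the start; "ft_torque": the same for the moment, N m; "width": opening from 0.0 (shut) to 1.0 (fully open); "gripper_force": force on a finger pad.
Only numpy, scipy, OpenCV 4.12 (cv2) and the standard library are available. Lean on these libraries where they do the work, as an engineer would, in place of code of your own. Each camera call takes 0.05 s, during which the arm holds its last target. There are 200 camera calls.

## Working session

There is one attempt and no reset: what is moved stays moved. The work goes in short steps, Python scripts to look and compute and a tool call to move; the robot and the scene stay as the last step left them, time stands still between calls to the robot, and variables do not carry over. Pictures are saved under pics/ and viewed, at most 10 in all, crops included, and the job is handed in when it is done.

Besides the shell and the picture viewer there is one more tool, called in YAML: its name, and indented under it one key for each argument. jog_arm: Moves the arm, as the interface text tells. Its arguments: {"type":"object","properties":{"rows":{"type":"array","items":{"type":"array"}},"newtons":{"type":"number"}},"required":["rows"]}

```bash
ls; mkdir -p pics; cat > h.py <<'E'
from cell import arm
import numpy as np, cv2
def grab(n):
    d=arm.get_image(n); R=cv2.Rodrigues(np.array(d['rvec'],float))[0]; d['R']=R; d['t']=np.array(d['tvec'],float).ravel()
    d['K']=np.array([[d['fx'],0,d['cx']],[0,d['fy'],d['cy']],[0,0,1.]]); d['D']=np.array(d['dist_coeffs'],float); return d
def save(d,f): cv2.imwrite('pics/'+f,cv2.cvtColor(d['img'],cv2.COLOR_RGB2BGR))
def rays(d,uv):
    p=cv2.undistortPoints(np.array(uv,float).reshape(-1,1,2),d['K'],d['D']).reshape(-1,2)
    return np.c_[p,np.ones(len(p))]
def plane(d,uv,z):
    c=-d['R'].T@d['t']; r=rays(d,uv)@d['R']; return c+r*((z-c[2])/r[:,2])[:,None]
def cloud(d):
    h,w=d['depth'].shape; uv=np.stack(np.meshgrid(np.arange(w),np.arange(h)),-1).reshape(-1,2)
    P=(rays(d,uv)*d['depth'].reshape(-1,1)-d['t'])@d['R']; P[d['depth'].ravel()==0]=np.nan; return P.reshape(h,w,3)
E
python3 - <<'E'
from h import *
s=arm.observe(); print(s)
for n in('top','side'):
    d=grab(n); save(d,n+'1.png'); print(n,-d['R'].T@d['t'])
    np.save(n+'c.npy',cloud(d))
E
```

```text
pics
{'clock': 0.0, 'joints': array([-1.26961989,  0.43520679,  0.02498798,  1.57405077, -0.01158614,
        1.1340327 , -0.07513391]), 'dq': array([ 1.17451957e-03,  4.91352763e-04, -6.10265230e-05,  1.08335897e-03,
        8.61384243e-04,  1.17664650e-03, -8.86614667e-04]), 'joint_efforts': array([-1.11401264e-04, -6.67860460e+01,  9.84923691e-01, -3.14458573e+01,
       -6.05470547e-02,  4.24977124e-02,  1.34865682e-04]), 'position': array([0.24542674, 0.57425407, 0.22597315]), 'ee_rot': array([-6.30090551e-01, -3.07759970e+00,  2.42713580e-03]), 'force': array([ 1.07038484, -0.25061122,  0.94400552]), 'ft_torque': array([ 0.00651174, -0.03151956, -0.04166418]), 'gripper_force': 0.0, 'width': 0.9972859489994351}
top [0.31212914 0.01341474 1.51278461]
side [ 0.21910861 -1.13143373  0.83965281]
```

View pics/top1.png

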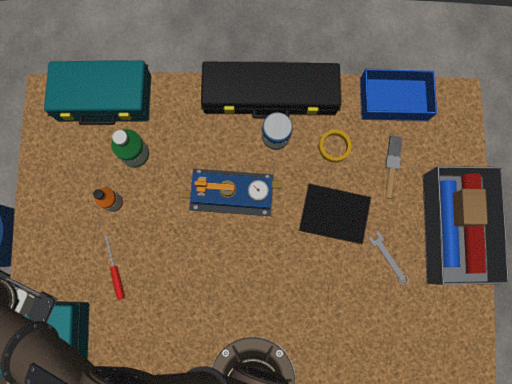

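View pics/side1.png

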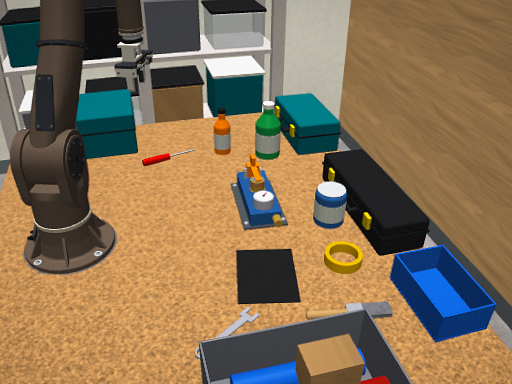

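The top view shows the block near (231,191), with the clip fin at its left end (201,187), the tongue over the cap (228,188) and the gauge at (258,189). The mat is at (336,214), and the tool is at the lower left.

```bash
python3 - <<'E'
from h import *
d=grab('top'); C=cloud(d); hsv=cv2.cvtColor(d['img'],cv2.COLOR_RGB2HSV)
v,u=np.mgrid[0:384,0:512]
box=(u>180)&(u<285)&(v>160)&(v<225)
blue=((hsv[...,0]>100)&(hsv[...,0]<125)&(hsv[...,1]>140)&box)
def rect(m,z,name):
    c=max(cv2.findContours(m.astype(np.uint8),cv2.RETR_EXTERNAL,cv2.CHAIN_APPROX_NONE)[0],key=cv2.contourArea)
    P=plane(d,c.reshape(-1,2),z); r=cv2.minAreaRect((P[:,:2]*1000).astype(np.float32)); print(name,r, cv2.contourArea(c)); return r
# block top via height
rect(box&(C[...,2]>.04)&(C[...,2]<.2),.05,'blocktop(height)')
rect(blue,.05,'blue')
rect(box&(C[...,2]>.004),.006,'base')
mb=(u>290)&(u<380)&(v>175)&(v<250)&(hsv[...,2]<50)
rect(mb,.004,'mat'); print('matz',np.nanmedian(C[mb][:,2]))
g=box&(u>240)&(C[...,2]>.07); P=C[g]; print('gauge',cv2.minEnclosingCircle((P[:,:2]*1000).astype(np.float32)),np.median(P[:,2]))
o=box&(hsv[...,0]>5)&(hsv[...,0]<20)&(hsv[...,1]>190)&(hsv[...,2]>120)
for lo,hi in((.08,.1),(.1,.14)):
    P=C[o&(C[...,2]>lo)&(C[...,2]<hi)]; print(lo,len(P),P.mean(0),cv2.minAreaRect((P[:,:2]*1000).astype(np.float32)),P[:,2].max())
f=box&(C[...,2]>.110); print('fin',f.sum(),C[f].mean(0),cv2.minAreaRect((C[f][:,:2]*1000).astype(np.float32)))
cv2.imwrite('pics/crop.png',cv2.cvtColor(cv2.resize(d['img'][160:225,180:285],None,fx=7,fy=7,interpolation=cv2.INTER_CUBIC),cv2.COLOR_RGB2BGR))
E
```

```text
blocktop(height) ((558.666015625, 62.58466339111328), (255.46188354492188, 91.07791137695312), 86.26495361328125) 2329.5
blue ((557.2935791015625, 67.63140869140625), (237.2683563232422, 92.72004699707031), 86.14185333251953) 2307.0
base ((561.474853515625, 64.61856079101562), (305.6357727050781, 141.93621826171875), 84.52789306640625) 3336.0
mat ((496.38934326171875, -249.61886596679688), (194.84585571289062, 146.27867126464844), 78.21805572509766) 2878.5
matz 0.0033214951251519737
gauge ((554.3831176757812, -13.234865188598633), 30.157123565673828) 0.08005780898440774
0.08 162 [0.56031059 0.11094308 0.09271364] ((562.667724609375, 110.44125366210938), (101.8735580444336, 34.26008224487305), 88.4968490600586) 0.09967578167237592
0.1 41 [0.56491837 0.14822896 0.12094826] ((562.080322265625, 120.54176330566406), (92.6676254272461, 11.60258960723877), 82.69721221923828) 0.12726772190215752
fin 56 [0.56465474 0.1514504  0.12190078] ((565.3338012695312, 150.94943237304688), (32.16902160644531, 11.784222602844238), 87.749755859375)
```

View pics/crop.png

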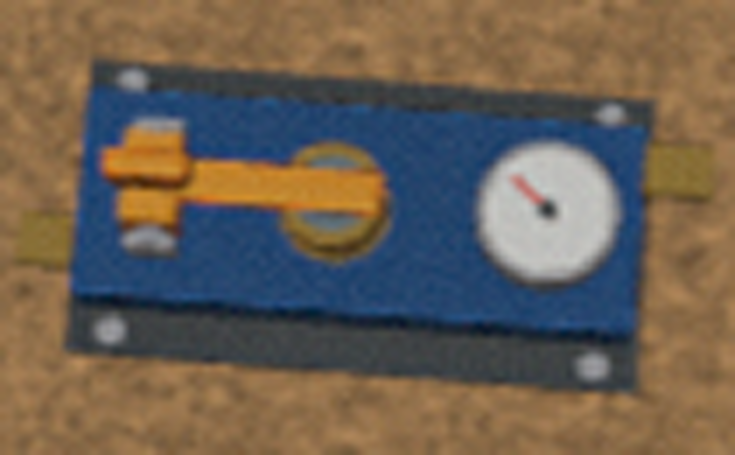

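jog_arm:
  rows:
    - [[3,-4,2],[0,0,-8],0.6]
    - [[6.5,-8.5,3],[0,0,-17],0.6]
    - [[10,-13,3],[0,0,-26],0.6]
    - [[13.5,-17.5,3],[0,0,-35],0.6]
    - [[17,-22.5,3],[0,0,-44],0.6]
    - [[20.5,-27,3],[0,0,-53],0.6]
    - [[24,-32,3],[0,0,-62],0.6]
    - [[27.5,-36.5,2],[0,0,-70.7],0.6]
  newtons: 40

```text
clock: 1.15
position: [0.5219, 0.208, 0.2473]
ee_rot: [2.3, 2.139, 0.002]
force: [1.0, 1.2, -0.9]
width: 0.6
gripper_force: 0.0
```

jog_arm:
  rows:
    - [[2.2,-3,-2],[0,0,0],0.6]
    - [[4.4,-5.8,-5],[0,0,0],0.6]
    - [[4.4,-5.8,-8],[0,0,0],0.6]
    - [[4.4,-5.8,-10],[0,0,0],0.6]
    - [[4.4,-5.8,-10],[0,0,0],0.6]

```text
clock: 1.78
position: [0.5634, 0.1514, 0.1452]
ee_rot: [-2.294, -2.145, 0.005]
force: [0.5, -0.2, 0.5]
width: 0.6
gripper_force: 0.0
```

```bash
python3 - <<'E'
from h import *
print(arm.observe()['position'])
d=grab('side'); cv2.imwrite('pics/s2.png',cv2.cvtColor(cv2.resize(d['img'][100:240,190:330],None,fx=4,fy=4,interpolation=cv2.INTER_CUBIC),cv2.COLOR_RGB2BGR))
E
```

```text
[0.56338267 0.15140695 0.14520336]
```

View pics/s2.png

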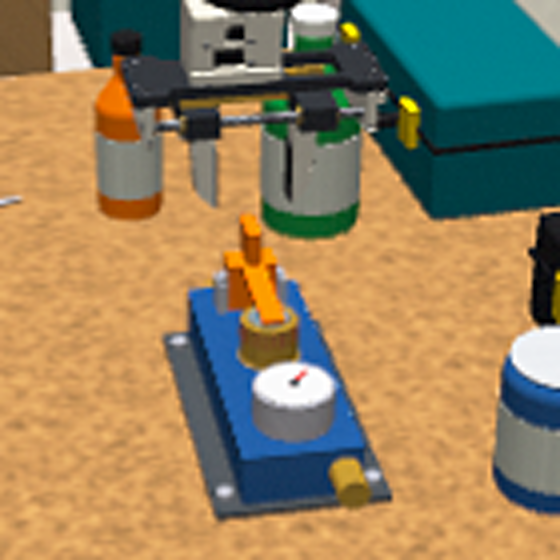

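The open fingers, at (205,180) and (290,170) in the crop, straddle the fin at (250,235). I'm going down and closing.

jog_arm:
  rows:
    - [[0.1,0,-2.5],[0,0,0],0.6]
    - [[0.1,0,-4.8],[0,0,0],0.6]
    - [[0.1,0,-4.8],[0,0,0],0.6]
    - [[0.1,0,-4.8],[0,0,0],0]
    - [[0.1,0,-4.8],[0,0,0],0]
    - [[0.1,0,-4.8],[0,0,0],0]
    - [[0.1,0,-4.8],[0,0,0],0]
    - [[0.1,0,-4.8],[0,0,0],0]
  newtons: 45

```text
clock: 2.82
position: [0.5653, 0.1518, 0.0988]
ee_rot: [-2.294, -2.146, 0.0]
force: [-0.8, 0.1, 2.0]
width: 0.132
gripper_force: 45.0
```

jog_arm:
  rows:
    - [[0,0,0.3],[0,0,0],0]
    - [[0,0,0.7],[0,0,0],0]
    - [[0,0,1.2],[0,0,0],0]
    - [[0,0,2],[0,0,0],0]
    - [[0,0,3],[0,0,0],0]
    - [[0,0,5],[0,0,0],0]
    - [[0,0,8],[0,0,0],0]
    - [[0,0,8],[0,0,0],0]

```text
clock: 3.82
position: [0.5674, 0.1515, 0.1817]
ee_rot: [2.294, 2.143, 0.007]
force: [-0.0, 0.2, -2.3]
width: 0.128
gripper_force: 45.0
```

```bash
python3 - <<'E'
from h import *
s=arm.observe();print(s['position'],s['force'],s['width'])
d=grab('side'); cv2.imwrite('pics/s3.png',cv2.cvtColor(cv2.resize(d['img'][80:240,190:330],None,fx=3.5,fy=3.5,interpolation=cv2.INTER_CUBIC),cv2.COLOR_RGB2BGR))
E
```

```text
[0.56743549 0.1515173  0.18168523] [-0.00757458  0.21913035 -2.28875851] 0.1278257706731012
```

View pics/s3.png

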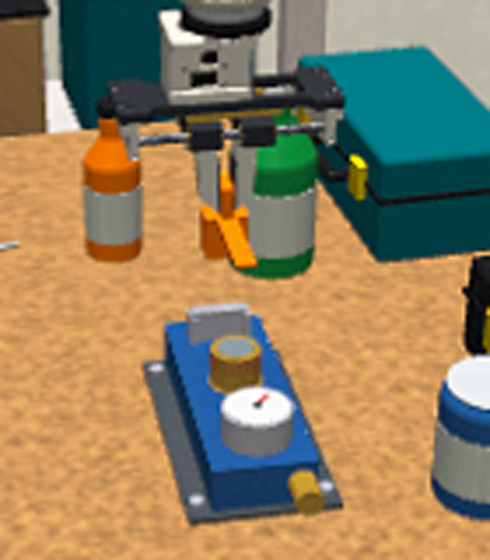

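The clip is held upright at (225,235), clear of the rail at (218,322). Carrying it to the mat.

jog_arm:
  rows:
    - [[-0.5,-3,1],[0,0,0],0]
    - [[-1.3,-8,1],[0,0,0],0]
    - [[-2.2,-13,1],[0,0,0],0]
    - [[-3.2,-19,1],[0,0,0],0]
    - [[-4.2,-25,1],[0,0,0],0]
    - [[-5.2,-31,1],[0,0,0],0]
    - [[-6.2,-36,0],[0,0,0],0]
    - [[-6.7,-38.7,-1],[0,0,0],0]

```text
clock: 4.88
position: [0.4968, -0.2386, 0.168]
ee_rot: [2.299, 2.141, -0.002]
force: [0.1, 1.2, -1.4]
width: 0.123
gripper_force: 45.0
```

jog_arm:
  rows:
    - [[0,0,-3],[0,0,0],0]
    - [[0,0,-6],[0,0,0],0]
    - [[0,0,-9],[0,0,0],0]
    - [[0,0,-11],[0,0,0],0]
    - [[0,0,-11.3],[0,0,0],0]
    - [[0,0,-11.3],[0,0,0],0]
    - [[0,0,-11.3],[0,0,0],0]

```text
clock: 5.75
position: [0.4991, -0.2355, 0.0565]
ee_rot: [2.294, 2.145, 0.001]
force: [0.9, -0.9, -1.9]
width: 0.13
gripper_force: 45.0
```

jog_arm:
  rows:
    - [[0,0,-0.4],[0,0,0],0]
    - [[0,0,-0.5],[0,0,0],0]
    - [[0,0,-0.6],[0,0,0],0]
    - [[0,0,-0.6],[0,0,0],0]

```text
clock: 6.25
position: [0.4987, -0.2352, 0.0499]
ee_rot: [2.295, 2.146, 0.0]
force: [-0.1, 0.4, 0.4]
width: 0.127
gripper_force: 45.0
```

jog_arm:
  rows:
    - [[0,0,-0.1],[0,0,0],0]
    - [[0,0,-0.1],[0,0,0],0]

```text
clock: 6.5
position: [0.4987, -0.2353, 0.0498]
ee_rot: [2.295, 2.145, 0.001]
force: [-4.0, 2.5, 14.3]
width: 0.121
gripper_force: 45.0
```

Contact. Releasing and rising.

jog_arm:
  rows:
    - [[0,0,0],[0,0,0],0.4]
    - [[0,0,0],[0,0,0],0.4]
    - [[0,0,0],[0,0,0],0.4]
    - [[0,0,0.5],[0,0,0],0.4]
    - [[0,0,3],[0,0,0],0.4]
    - [[0,0,7],[0,0,0],0.6]
    - [[0,0,12],[0,0,0],1]
    - [[0,0,13],[0,0,0],1]

```text
clock: 7.5
position: [0.5002, -0.2363, 0.1821]
ee_rot: [2.291, 2.142, 0.004]
force: [0.7, -0.2, -0.1]
width: 0.674
gripper_force: 0.0
```

```bash
python3 - <<'E'
from h import *
s=arm.observe();print(s['position'],s['ee_rot'],s['width'],s['joints'])
d=grab('side'); e=grab('top')
a=cv2.resize(d['img'][130:310,190:340],None,fx=2.5,fy=2.5); b=cv2.resize(e['img'][160:250,180:380],None,fx=2,fy=2)
m=np.zeros((a.shape[0],a.shape[1]+b.shape[1],3),np.uint8); m[:,:a.shape[1]]=a; m[:b.shape[0],a.shape[1]:]=b
cv2.imwrite('pics/s4.png',cv2.cvtColor(m,cv2.COLOR_RGB2BGR))
# cap: circle of cap top by height, z>0.075
C=cloud(e); v,u=np.mgrid[0:384,0:512]; g=(u>214)&(u<243)&(v>172)&(v<206)&(C[...,2]>.073)
P=C[g]; print(g.sum(),P.mean(0),cv2.minEnclosingCircle((P[:,:2]*1000).astype(np.float32)))
E
```

```text
[ 0.5001544  -0.23625469  0.18213247] [2.29137415 2.14223814 0.00424256] 0.6739206064187765 [-0.05144197  0.38313455  0.5353025   1.84532109 -0.23426475  0.97000867
  0.5172381 ]
186 [0.55958552 0.07704336 0.08307481] ((559.591552734375, 77.14520263671875), 22.80046272277832)
```

View pics/s4.png

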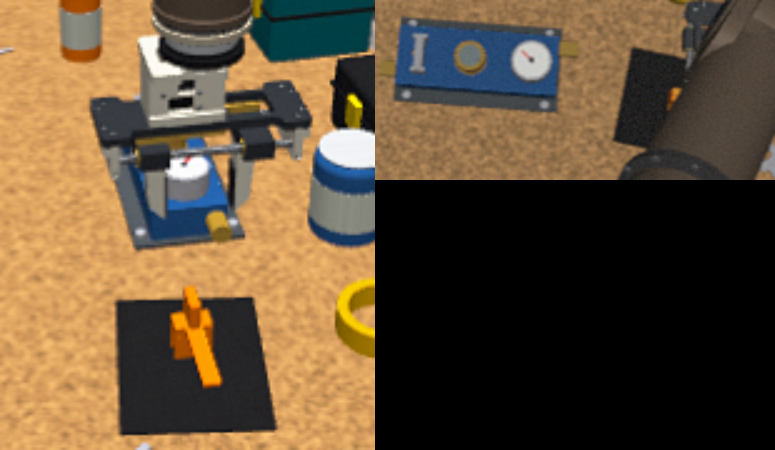

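The clip stands upright on the mat at (190,330) in the side crop, and the cap is clear at (470,57) in the top crop. Moving over the cap at (0.560, 0.077).

jog_arm:
  rows:
    - [[0.5,3,0],[0,0,0],1]
    - [[1.5,8,0],[0,0,0],1]
    - [[2.5,13,0],[0,0,0],1]
    - [[3.5,18.5,0],[0,0,0],1]
    - [[4.5,24,0],[0,0,0],1]
    - [[5.5,29,-1],[0,0,0],1]
    - [[6,31.3,-3],[0,0,0],1]
    - [[6,31.3,-5],[0,0,0],1]

```text
clock: 8.6
position: [0.5578, 0.0798, 0.1262]
ee_rot: [-2.29, -2.149, 0.003]
force: [-0.3, -0.8, -1.0]
width: 1.002
gripper_force: 0.0
```

jog_arm:
  rows:
    - [[0,0,0],[0,0,0],0.85]
    - [[0,0,0],[0,0,0],0.85]

```text
clock: 8.85
position: [0.5585, 0.0765, 0.1286]
ee_rot: [2.296, 2.144, -0.001]
force: [1.1, 1.2, 0.0]
width: 0.861
gripper_force: 0.0
```

jog_arm:
  rows:
    - [[0.1,0,-3],[0,0,0],0.85]
    - [[0.1,0,-5.5],[0,0,0],0.85]
    - [[0.1,0,-7],[0,0,0],0.85]
    - [[0.1,0,-7],[0,0,0],0.85]
    - [[0.1,0,-7],[0,0,0],0.3]
    - [[0.1,0,-7],[0,0,0],0.3]
    - [[0.1,0,-7],[0,0,0],0.3]
    - [[0.1,0,-7],[0,0,0],0.3]
  newtons: 25

```text
clock: 9.85
position: [0.5595, 0.0779, 0.059]
ee_rot: [-2.294, -2.146, -0.0]
force: [-0.8, -0.6, 3.2]
width: 0.475
gripper_force: 25.1
```

```bash
python3 - <<'E'
from h import *
for i in range(1):
    s=arm.observe();print(s['position'],s['force'],s['ft_torque'],s['width'],s['gripper_force'],s['joints'])
E
```

```text
[0.55951406 0.07786128 0.05901603] [-0.83433259 -0.63280594  3.23381167] [-0.12542987  0.25674401  0.03783103] 0.4745637858223286 25.050063729286194 [-0.51065536  0.55411756  0.39232437  1.9212939  -0.3086675   0.72480864
 -0.00494727]
```

jog_arm:
  rows:
    - [[0,0,0],[0,0,4],0.3]
    - [[0,0,0],[0,0,8],0.3]
    - [[0,0,0],[0,0,12],0.3]
    - [[0,0,0],[0,0,16],0.3]
    - [[0,0,0],[0,0,20],0.3]
    - [[0,0,0],[0,0,20],0.3]

```text
clock: 10.6
position: [0.5596, 0.0776, 0.0588]
ee_rot: [-1.889, -2.51, -0.0]
force: [-0.6, 0.1, -0.7]
width: 0.473
gripper_force: 25.0
```

```bash
python3 - <<'E'
from h import *
s=arm.observe();print(s['position'],s['force'],s['ft_torque'],s['ee_rot'],s['gripper_force'],s['joints'][-1])
E
```

```text
[0.55956997 0.07761818 0.05877266] [-0.60929196  0.08381683 -0.65338324] [ 0.01905994  0.08042236 -0.76996899] [-1.88915826e+00 -2.50981149e+00 -4.45249930e-04] 24.999673613347113 0.26765200605585243
```

A torque of -0.77 Nm means the counter-clockwise way hits the stop, so the cap loosens clockwise.

jog_arm:
  rows:
    - [[0,0,0],[0,0,-7],0.3]
    - [[0,0,0],[0,0,-15],0.3]
    - [[0,0,0],[0,0,-23],0.3]
    - [[0,0,0],[0,0,-31],0.3]
    - [[0,0,0],[0,0,-39],0.3]
    - [[0,0,0],[0,0,-46],0.3]
    - [[0,0,0],[0,0,-46],0.3]

```text
clock: 11.48
position: [0.5597, 0.0778, 0.0588]
ee_rot: [2.718, 1.575, -0.0]
force: [1.0, -0.8, -0.2]
width: 0.476
gripper_force: 25.0
```

```bash
python3 - <<'E'
from h import *
s=arm.observe();print(s['position'],s['force'],s['ft_torque'],s['ee_rot'],s['gripper_force'],s['joints'])
E
```

```text
[0.55970291 0.07782703 0.05876253] [ 1.02756605 -0.78436187 -0.19537636] [-0.15227158  0.07374574 -0.02705468] [ 2.71778732e+00  1.57452405e+00 -1.69206387e-04] 25.000963979400694 [-0.59771288  0.57649435  0.52080719  1.92833404 -0.41159405  0.74284164
 -0.35901377]
```

It turns freely. Finishing the turn.

jog_arm:
  rows:
    - [[0,0,0],[0,0,-8],0.3]
    - [[0,0,0],[0,0,-16],0.3]
    - [[0,0,0],[0,0,-24],0.3]
    - [[0,0,0],[0,0,-32],0.3]
    - [[0,0,0],[0,0,-40],0.3]
    - [[0,0,0],[0,0,-46],0.3]
    - [[0,0,0],[0,0,-46],0.3]
    - [[0,0,0],[0,0,-46],0.3]

```text
clock: 12.48
position: [0.5596, 0.0776, 0.0588]
ee_rot: [3.117, 0.392, -0.0]
force: [0.2, -2.2, -0.3]
width: 0.473
gripper_force: 25.0
```

jog_arm:
  rows:
    - [[0,0,0.2],[0,0,0],0.3]
    - [[0,0,0.4],[0,0,0],0.3]
    - [[0,0,0.4],[0,0,0],0.3]

```text
clock: 12.85
position: [0.5596, 0.0779, 0.0628]
ee_rot: [-3.117, -0.388, -0.0]
force: [0.0, -0.2, -2.0]
width: 0.474
gripper_force: 25.0
```

```bash
python3 - <<'E'
from h import *
s=arm.observe();print(s['position'],s['force'],s['ft_torque'],s['ee_rot'],s['gripper_force'],s['joints'])
E
```

```text
[0.55960735 0.07788705 0.06284366] [ 0.02018339 -0.21731949 -2.03818925] [-0.03035515  0.1746095  -0.00558496] [-3.11732061e+00 -3.88049209e-01 -1.09060435e-04] 24.999628288205713 [-0.74241355  0.63054073  0.75029067  1.93696391 -0.59081393  0.80674647
 -0.98572046]
```

The only load is the cap's own weight (2 N) after a 4 mm lift, beyond the 2 mm play, so it is free.

jog_arm:
  rows:
    - [[0,0,0.5],[0,0,0],0.3]
    - [[0,0,1.5],[0,0,0],0.3]
    - [[0,0,3],[0,0,0],0.3]
    - [[0,0,5],[0,0,0],0.3]
    - [[0,0,7],[0,0,0],0.3]
    - [[0,0,8.5],[0,0,0],0.3]
    - [[0,0,9.2],[0,0,0],0.3]
    - [[0,0,9.2],[0,0,0],0.3]

```text
clock: 13.85
position: [0.5597, 0.0778, 0.1551]
ee_rot: [-3.117, -0.387, -0.001]
force: [0.4, 0.6, -3.1]
width: 0.471
gripper_force: 25.0
```

jog_arm:
  rows:
    - [[0,0,0],[0,0,0],0.3]
    - [[0,0,0],[0,0,0],0.3]
    - [[0,0,0],[0,0,0],0.3]
    - [[0,0,0],[0,0,0],0.3]

```text
clock: 14.35
position: [0.5595, 0.0777, 0.1546]
ee_rot: [3.118, 0.387, -0.0]
force: [-0.9, -0.0, -2.6]
width: 0.474
gripper_force: 25.0
```

```bash
python3 - <<'E'
from h import *
s=arm.observe();print(s['position'],s['force'],s['dq'].round(3))
d=grab('side'); cv2.imwrite('pics/s5.png',cv2.cvtColor(cv2.resize(d['img'][80:310,180:360],None,fx=2.5,fy=2.5,interpolation=cv2.INTER_CUBIC),cv2.COLOR_RGB2BGR))
E
```

```text
[0.55951259 0.07767846 0.15457106] [-0.87679628 -0.03600509 -2.55285421] [-0.001 -0.002  0.002  0.001  0.002  0.     0.001]
```

View pics/s5.png

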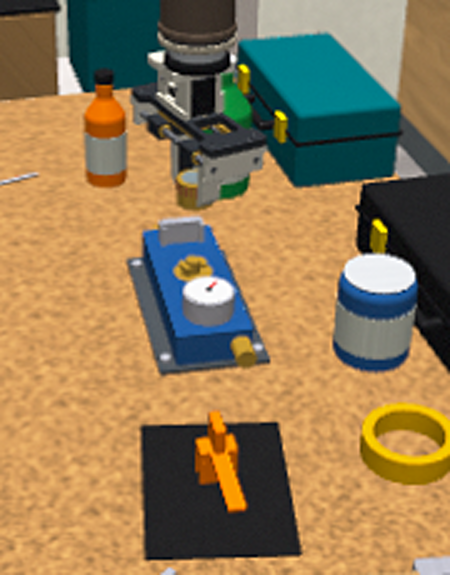

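The cap is held at (190,188) above the bare outlet stub at (193,266), the clip stands on the mat at (217,460), and the bystanders in view are where they started.

```bash
python3 -c "
from cell import arm; print(arm.sign_off())"
```

```text
the job is handed in; nothing more can be done
None
```

The job is handed in at about 14 s of the 51 s allowed: the clip stands on the mat, and the cap (it loosened clockwise) is held about 8 cm above the outlet; the hand-in returned no verdict.

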